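# Put the check weights back in their cases

### The arm

A 6-joint arm with a two-finger parallel gripper is mounted at the origin on a cart in front of the work surface, level with it; the furniture and walls round the work are solid. World frame = base frame: x ahead of the robot, y to its left, z up, the work surface at z = 0. Lengths are in mm, angles in rad, forces in N, time in s.
With the tool pointing down it reaches from about 300 to 775 mm from the base axis. Payload 14.6 kg.
Tool frame: the origin (TCP) lies at the very end of the fingers, on their centre line; the grasp point (between the pads) lies 19 mm behind it (manip.grip_point_offset is the distance from the TCP to the grasp point, in mm); z points along the fingers, y is the line along which they close (so a half turn about z gives the same grasp; the last joint's range is limited). The gripper opens to 94 mm and grips with 3 to 60 N. Pads are 16 mm wide; open, the fingers measure 119 mm over their backs; the gripper's body (75 mm by 177 mm) begins 78 mm behind the grasp point.
Start: joints at [1.033, 0.3, 1.521, -0, 1.321, -0.067], TCP at [249.475, 490.154, 205.446] pointing down, gripper open.
Joint ranges: [-3.03, 3.03], [-0.79, 2.21], [0.23, 2.52], [-1.04, 4.18], [0, 3.07], [-2.55, 2.55]. Speed limits (rad/s): [2.22, 2.22, 2.57, 3.14, 3.14, 3.14].

### API

Orientations are given as [roll, pitch, yaw] about the fixed x, y, z axes, in that order (R = Rz(yaw) Ry(pitch) Rx(roll)).
In Python, from cell import telemetry, eyes, manip gives the robot as it stands.
- The arm moves only by the tool play_rows, never from a script. Its arguments are lists of equal length, an entry for each row: "translation": the shift along the world's x, y, z in m, a list of three; "yaw": the turn about the world's z in rad. A call has 1 to 12 rows; each row is the pose to reach, as a shift and turn from the pose commanded when the call began; what a row does not reach only later rows make up. A row lasts 1/8 s, in which the tool goes at most 62.5 mm and 10.7 degrees, less where a joint would pass 70% of its speed; a pose out of reach is approached as far as the arm can. A call with a gripper value outside its range is refused whole. "hand" is the opening, from 0 (shut) to 1 (fully open), set as the call begins (left out, the last holds). The fingers move at their own pace and stop on an object; "force" is the grip in N (left out, the last holds). Time passes only in rows, so rows that repeat a pose let the fingers close. It gives the time, the measured TCP pose, the force, the opening and the grip force at its end, in the units of the state.
- telemetry.read_state(): the state, without advancing time (a new reading comes with each control period).
- eyes.camera(name): name is "side" or "top" or "wrist"; returns a dict with "pixels" (400x640x3 uint8, red, green, blue), "fx", "fy", "cx", "cy" (pixels), "cam_to_world" (4x4, takes a point from camera to world coordinates); the wrist camera has in their place "T_tool_cam" (4x4, takes a point from camera to tool coordinates, whose origin is the TCP and whose axes are the flange's). Camera axes: x right, y up, looking along -z (the intrinsics and any distortion apply to the point x, -y, -z); pixel columns grow to the right and rows downward; lengths in mm; the calibration is good to about 2 mm. A picture is of the moment at which its call begins: read the wrist's pose just before it. There is no depth.
- manip.sign_off(): hands the job in; it is judged then, once.
The state is a dict: "clock": time; "joints": joint angles; "qd": joint speeds; "effort": joint torques, N m; "eef_pos": TCP position; "eef_rot": TCP orientation; "wrist_force": force on the tool from outside, world axes, zero at the start; "moment": the same for the moment, N m; "finger_gap": finger opening in mm; "finger_force": force on a finger pad.
Only numpy, scipy, OpenCV 4.12 (cv2) and the standard library are available. Lean on these libraries where they do the work, as an engineer would, in place of code of your own. Each camera call takes 0.05 s, during which the arm holds its last target. There are 200 camera calls.

### The job

The balance check is done: take the four steel check weights off the stack on the balance pan one at a time, from the top (smallest) down, and put each straight back into its own wooden case, the one whose round socket fits its disc; a smaller weight would also go into a larger case's socket, which is wrong. Lower each weight in the gripper right down to the floor of its socket and let go only there, so that it is not dropped and stands flat; do not topple a weight, and do not knock over or push away the red-capped vial that stands among the cases.

Things in the scene. Friction and masses are not known exactly. Their poses are not given: they have to be found in the camera images.
- weight_500: 500 g check weight, largest of four: steel disc 60 mm in diameter, 24 mm high, with a round knob (13 mm diameter, 14 mm high) on the middle of its top and a recess (17 mm diameter, 15.5 mm deep) in its underside. At the start on the balance pan. Origin: centre of its underside; z up; yaw means nothing.
- weight_200: 200 g check weight, second largest of four: steel disc 45 mm in diameter, 19 mm high, with a round knob (13 mm diameter, 14 mm high) on the middle of its top and a recess (17 mm diameter, 15.5 mm deep) in its underside. At the start on the 500 g weight, recess over its knob: lift it straight up 16 mm first. Origin: centre of its underside; z up; yaw means nothing.
- weight_100: 100 g check weight, third largest of four: steel disc 34 mm in diameter, 19 mm high, with a round knob (13 mm diameter, 14 mm high) on the middle of its top and a recess (17 mm diameter, 15.5 mm deep) in its underside. At the start on the 200 g weight, recess over its knob: lift it straight up 16 mm first. Origin: centre of its underside; z up; yaw means nothing.
- weight_50: 50 g check weight, smallest of four: steel disc 24 mm in diameter, 19 mm high, with a round knob (13 mm diameter, 14 mm high) on the middle of its top and a recess (17 mm diameter, 15.5 mm deep) in its underside. At the start on the 100 g weight, topmost, recess over its knob: lift it straight up 16 mm first. Origin: centre of its underside; z up; yaw means nothing.
- case_500: fixed case of the 500 g weight: tan wooden block 88 x 88 x 22 mm with a round socket in its top, 68 mm in diameter (8 mm more than the weight), 14 mm deep, 3 mm chamfer, grey felt floor. A seated weight's underside is 8 mm above the bench; its top edge and knob stand above the block. Origin: centre of the block's underside, on the socket's axis; z up.
- case_200: fixed case of the 200 g weight: tan wooden block 74 x 74 x 22 mm with a round socket in its top, 53 mm in diameter (8 mm more than the weight), 14 mm deep, 3 mm chamfer, grey felt floor. A seated weight's underside is 8 mm above the bench; its top edge and knob stand above the block. Origin: centre of the block's underside, on the socket's axis; z up.
- case_100: fixed case of the 100 g weight: tan wooden block 64 x 64 x 22 mm with a round socket in its top, 42 mm in diameter (8 mm more than the weight), 14 mm deep, 3 mm chamfer, grey felt floor. A seated weight's underside is 8 mm above the bench; its top edge and knob stand above the block. Origin: centre of the block's underside, on the socket's axis; z up.
- case_50: fixed case of the 50 g weight: tan wooden block 54 x 54 x 22 mm with a round socket in its top, 32 mm in diameter (8 mm more than the weight), 14 mm deep, 3 mm chamfer, grey felt floor. A seated weight's underside is 8 mm above the bench; its top edge and knob stand above the block. Origin: centre of the block's underside, on the socket's axis; z up.
- balance: white top-loading balance, fixed, 200 mm deep (x, display towards -x), 170 mm wide (y). Its round dark steel pan, 118 mm in diameter, is centred 35 mm from the origin along the balance's +x, upper face 66 mm above the bench; the weights are stacked within 10 mm of its middle. Origin: centre of its underside, on the bench.
- vial: small glass vial with a red cap, 23 mm in diameter, 52 mm high, standing loose on the bench among the cases, not part of the job. Origin: centre of its underside; z up.
Not all that is in view belongs to the job. Leave any black or pink look-alike of the case_500 alone.

How it is judged:
By the outcome, as a careful person would: the job done as asked, in the order asked, and still so for the second after the job is handed in, with the robot touching nothing.
It also fails if it takes over 109 s, if anything falls off the work surface, if the arm or the gripper's body presses on something with over 40 N, if the wrist force passes 120 N, or if a joint passes its speed limit or range.

## Working session

There is one attempt and no reset: what is moved stays moved. The work goes in short steps, Python scripts to look and compute and a tool call to move; the robot and the scene stay as the last step left them, time stands still between calls to the robot, and variables do not carry over. Pictures are saved under pics/ and viewed, at most 14 in all, crops included, and the job is handed in when it is done.

Besides the shell and the picture viewer there is one more tool, called after "Request:" as name([rows], argument=value, ...), one row to a line, values as JSON. play_rows: Moves the arm, as the interface text tells. Its arguments: {"type":"object","properties":{"translation":{"type":"array","items":{"type":"array","items":{"type":"number"}}},"yaw":{"type":"array","items":{"type":"number"}},"hand":{"type":"number"},"force":{"type":"number"}},"required":["translation","yaw"]}

```bash
mkdir -p pics; cat > h.py <<'E'
import numpy as np, cv2, json
from cell import telemetry, eyes, manip
def snap(n,f):
    s=telemetry.read_state(); c=eyes.camera(n)
    cv2.imwrite('pics/'+f+'.png',c['pixels'][:,:,::-1])
    np.save('pics/'+f+'.npy',dict(c=c,s=s),allow_pickle=True); return c,s
def ray(c,u,v,z,T=None):
    T=np.array(c['cam_to_world']) if T is None else T
    d=np.array([(u-c['cx'])/c['fx'],-(v-c['cy'])/c['fy'],-1.])
    d=T[:3,:3]@d; o=T[:3,3]
    return o+d*(z-o[2])/d[2]
E
python3 - <<'E'
from h import *
for n in('top','side'):
    c,s=snap(n,n+'0'); print({k:v for k,v in c.items() if k!='pixels'})
print(s)
E
```

```text
{'fx': 461.0017093344002, 'fy': 461.0017093344002, 'cx': 322.0182979330557, 'cy': 195.8831919555423, 'cam_to_world': array([[ 2.46038674e-02,  9.95725674e-01, -8.90226463e-02,
         3.16672478e+02],
       [-9.99571119e-01,  2.30883431e-02, -1.80140590e-02,
        -2.12908955e+02],
       [-1.58816756e-02,  8.94276817e-02,  9.95866689e-01,
         1.65919134e+03],
       [ 0.00000000e+00,  0.00000000e+00,  0.00000000e+00,
         1.00000000e+00]])}
{'fx': 423.32810573634725, 'fy': 423.32810573634725, 'cx': 318.8565846933508, 'cy': 192.44620827860706, 'cam_to_world': array([[ 9.46505433e-01,  1.73286515e-01, -2.72211773e-01,
         2.86058890e+01],
       [-3.22476267e-01,  4.77404005e-01, -8.17370462e-01,
        -1.51019133e+03],
       [-1.16842876e-02,  8.61427420e-01,  5.07746273e-01,
         9.17688596e+02],
       [ 0.00000000e+00,  0.00000000e+00,  0.00000000e+00,
         1.00000000e+00]])}
{'clock': 0.05, 'joints': array([ 1.03339980e+00,  3.00465616e-01,  1.52160987e+00, -4.33510457e-05,
        1.32070107e+00, -6.66192626e-02]), 'qd': array([-0.0001938 , -0.00198904, -0.00182992,  0.00149427, -0.00018729,
        0.00080876]), 'effort': array([ 1.65024590e-03, -5.33214211e+01, -3.53701007e+01,  7.10571930e-02,
        2.36409483e-02, -9.38914354e-05]), 'eef_pos': array([249.34901366, 489.91967297, 204.87716457]), 'eef_rot': array([-3.14040858e+00, -3.69158340e-05,  2.67082612e+00]), 'wrist_force': array([-0.25871815, -0.43622711, -0.16038527]), 'moment': array([ 0.0176147 , -0.02243254, -0.03259655]), 'finger_force': 0.0, 'finger_gap': 93.9283702070279}
```

View pics/top0.png

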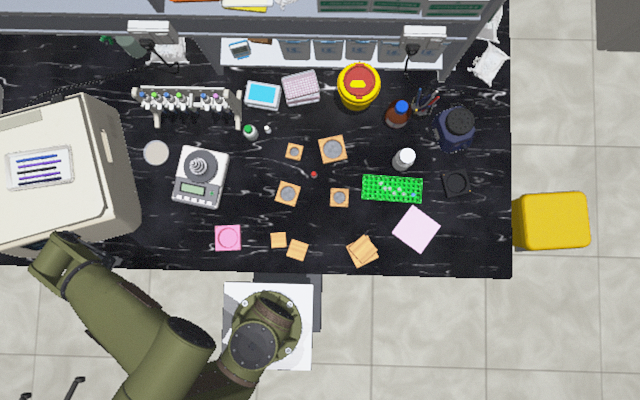

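View pics/side0.png

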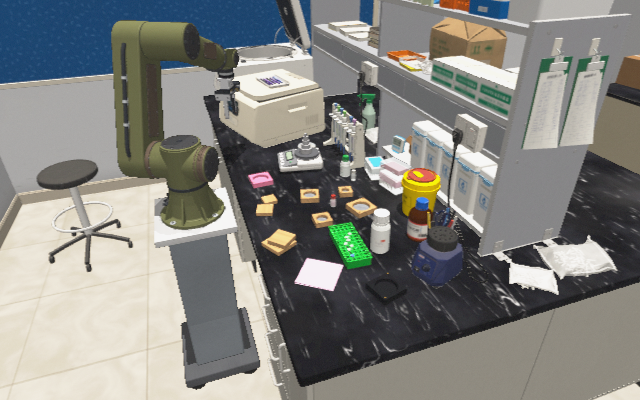

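The top view shows the balance at (200,178) with the stack near (199,165). The open socketed cases are at (332,149), (288,193), (340,197) and (294,151), with the red cap at (314,175). The pink look-alike is at (228,238) and the black one at (456,183). The blocks at (278,240), (297,250) and (362,251) look like lids with no socket. I'll enlarge to confirm.

```bash
python3 - <<'E'
from h import *
im=cv2.imread('pics/top0.png')
cv2.imwrite('pics/crop0.png',cv2.resize(im[125:225,165:365],None,fx=4,fy=4,interpolation=cv2.INTER_CUBIC))
d=np.load('pics/top0.npy',allow_pickle=True).item();c=d['c']
for n,u,v,z in [('A',332,149,22),('B',288,193,22),('C',340,197,22),('D',294,151,22),('vial',314,175,52),('stack',199,165,150)]:
    print(n,ray(c,u,v,z).round())
E
```

```text
A [ 633. -215.   22.]
B [471. -62.  22.]
C [ 461. -247.   22.]
D [623. -78.  22.]
vial [ 533. -154.   52.]
stack [545. 225. 150.]
```

View pics/crop0.png

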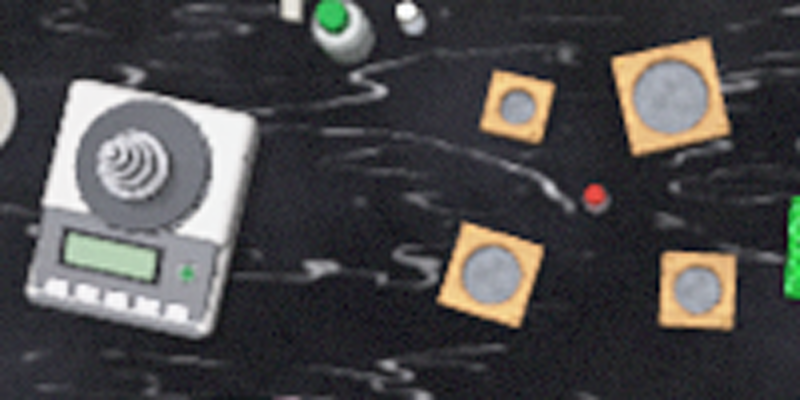

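The sockets step clearly in size: A at (332,149) is the largest, so 500. B at (288,193) is 200, C at (340,197) is 100 and D at (294,151) is the smallest, so 50. The stack's top knob is at about (195,163). I'll move above the stack, keeping away from the centrifuge box at the left.

Request:
play_rows([
  [0,-0.06,0.02],
  [0.02,-0.12,0.04],
  [0.06,-0.17,0.06],
  [0.11,-0.2,0.08],
  [0.16,-0.23,0.1],
  [0.21,-0.255,0.11],
  [0.26,-0.265,0.11],
  [0.296,-0.265,0.11],
  [0.296,-0.265,0.11],
  [0.296,-0.265,0.11],
  [0.296,-0.265,0.11],
  [0.296,-0.265,0.11],
], yaw=[0,0,0,0,0,0,0,0,0,0,0,0], hand=0.5, force=30)

```text
clock: 1.6
eef_pos: [545.0, 225.4, 316.0]
eef_rot: [3.141, 0.001, 2.671]
wrist_force: [-0.3, 0.9, 0.2]
finger_gap: 46.9
finger_force: 0.0
```

```bash
python3 - <<'E'
from h import *
c,s=snap('wrist','w1'); print({k:v for k,v in c.items() if k!='pixels'}, s['eef_pos'],s['eef_rot'],s['joints'],s['clock'])
E
```

```text
{'fx': 349.91225509664554, 'fy': 349.91225509664554, 'cx': 317.6748751576683, 'cy': 191.64506152643878, 'T_tool_cam': array([[-4.84427886e-04,  9.57888825e-01,  2.87138929e-01,
         8.28851216e+01],
       [ 9.99999433e-01,  1.91822460e-04,  1.04716912e-03,
        -3.44992543e-01],
       [ 9.47991906e-04,  2.87139273e-01, -9.57888375e-01,
        -1.79486443e+02],
       [ 0.00000000e+00,  0.00000000e+00,  0.00000000e+00,
         1.00000000e+00]])} [544.95918378 225.40037531 315.97443787] [3.14104229e+00 5.12455988e-04 2.67140289e+00] [ 3.30074490e-01  3.37298472e-01  1.22007078e+00  1.56338698e-05
  1.58347155e+00 -7.70532010e-01] 1.6
```

View pics/w1.png

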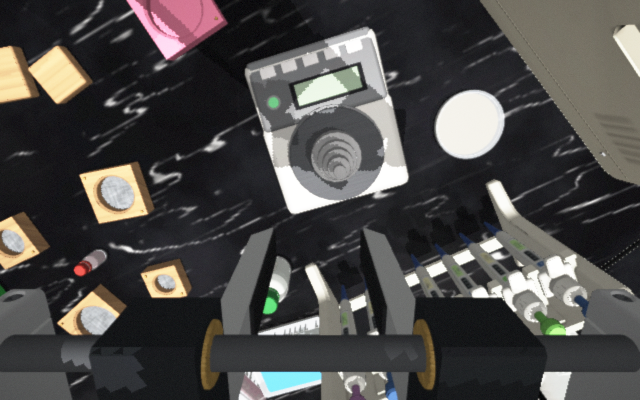

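The wrist view shows the stack at about (338,165), and the four cases and the vial at lower left. I'll enlarge both.

```bash
cat >> h.py <<'E'
from scipy.spatial.transform import Rotation as R
def Tw(c,s):
    T=np.eye(4);T[:3,:3]=R.from_euler('xyz',s['eef_rot']).as_matrix();T[:3,3]=s['eef_pos']
    return T@np.array(c['T_tool_cam'])
E
python3 - <<'E'
from h import *
im=cv2.imread('pics/w1.png')
a=cv2.resize(im[120:210,285:385],None,fx=5,fy=5,interpolation=cv2.INTER_CUBIC)
cv2.imwrite('pics/w1c.png',a)
d=np.load('pics/w1.npy',allow_pickle=True).item();c,s=d['c'],d['s'];T=Tw(c,s)
for n,u,v,z in [('B',116,194,8),('D',167,283,8),('pan',336,153,66)]: print(n,ray(c,u,v,z,T).round(1))
# top cam refined
c=np.load('pics/top0.npy',allow_pickle=True).item()['c']
for n,x,y,z in [('A',671,96,8),('B',492,274,8),('C',698,290,8),('D',518,106,8),('knob',119,153,161)]:
    print(n,ray(c,165+x/4-.4,125+y/4-.4,z).round(1))
E
```

```text
B [471.1 -67.6   8. ]
D [627.5 -84.2   8. ]
pan [551.4 246.9  66. ]
A [ 637.4 -216.3    8. ]
B [471.5 -58.8   8. ]
C [ 461.3 -244.5    8. ]
D [625.2 -77.6   8. ]
knob [550.2 238.  161. ]
```

View pics/w1c.png

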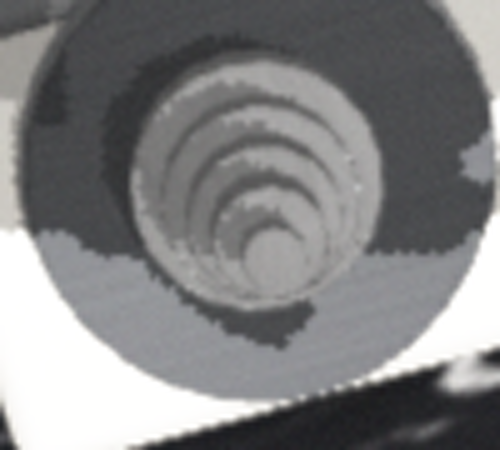

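```bash
python3 - <<'E'
from h import *
d=np.load('pics/w1.npy',allow_pickle=True).item();c,s=d['c'],d['s'];T=Tw(c,s)
for n,x,y,z in [('knob',275,252,161),('500top',258,184,90),('200top',264,210,109),('100top',271,228,128)]: print(n,ray(c,285+x/5-.4,120+y/5-.4,z,T).round(1))
E
```

```text
knob [550.2 246.1 161. ]
500top [550.6 246.2  90. ]
200top [552.8 245.6 109. ]
100top [553. 246. 128.]
```

Wrist gives the stack at (550,246), while the top camera gives y=238. I'll take a closer look from right above it.

Request:
play_rows([
  [0.003,0.012,-0.05],
  [0.005,0.021,-0.09],
  [0.005,0.021,-0.1],
  [0.005,0.021,-0.1],
  [0.005,0.021,-0.1],
], yaw=[0,0,0,0,0])

```text
clock: 2.28
eef_pos: [551.1, 246.1, 217.5]
eef_rot: [3.14, 0.002, 2.671]
wrist_force: [0.2, 0.5, 0.6]
finger_gap: 46.7
finger_force: 0.0
```

```bash
python3 - <<'E'
from h import *
c,s=snap('wrist','w2');print(s['eef_pos'])
im=c['pixels'][:,:,::-1]
cv2.imwrite('pics/w2c.png',cv2.resize(im[80:280,190:450],None,fx=3,fy=3,interpolation=cv2.INTER_CUBIC))
T=Tw(c,s)
for p in [(550,246,161),(550,238,161)]:
    q=np.linalg.inv(T)@np.array([*p,1]); print((q[0]/-q[2]*c['fx']+c['cx']-190)*3,(-q[1]/-q[2]*c['fy']+c['cy']-80)*3)
E
```

```text
[551.06550515 246.07683721 217.49853579]
382.76091862094944 379.746564367824
352.90678700385047 394.1434259136606
```

View pics/w2c.png

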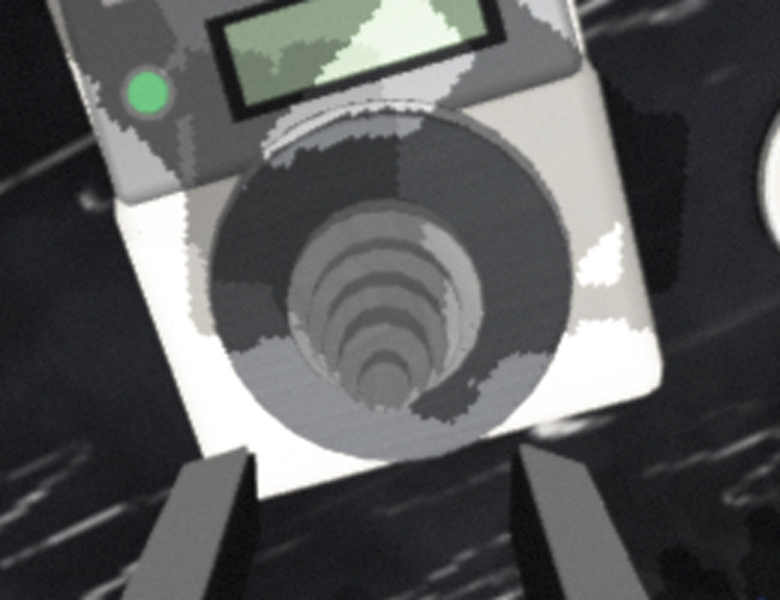

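The knob at crop (383,382) matches the prediction for (550,246,161) to within 1 mm, and it lies midway between the finger tips. Descending to grip it.

Request:
play_rows([
  [0,0,-0.03],
  [0,0,-0.055],
  [0,0,-0.066],
  [0,0,-0.066],
  [0,0,-0.066],
  [0,0,-0.066],
], yaw=[0,0,0,0,0,0])

```text
clock: 3.08
eef_pos: [550.8, 246.3, 150.4]
eef_rot: [3.14, 0.001, 2.671]
wrist_force: [0.4, 0.4, -0.5]
finger_gap: 47.2
finger_force: 0.0
```

Request:
play_rows([
  [0,0,0],
  [0,0,0],
  [0,0,0],
  [0,0,0],
  [0,0,0],
  [0,0,0],
], yaw=[0,0,0,0,0,0], hand=0, force=30)

```text
clock: 3.82
eef_pos: [550.5, 246.2, 149.4]
eef_rot: [-3.142, -0.0, 2.671]
wrist_force: [-0.7, 0.7, -0.1]
finger_gap: 12.0
finger_force: 30.0
```

Request:
play_rows([
  [0,0,0.01],
  [0,0,0.02],
  [0,0,0.045],
  [0,0,0.08],
  [0,0,0.08],
], yaw=[0,0,0,0,0])

```text
clock: 4.45
eef_pos: [551.4, 246.5, 232.9]
eef_rot: [3.138, 0.004, 2.671]
wrist_force: [-0.6, -0.3, -1.2]
finger_gap: 11.9
finger_force: 30.0
```

Request:
play_rows([
  [0.005,-0.03,0],
  [0.015,-0.08,0],
  [0.028,-0.13,0],
  [0.042,-0.18,0],
  [0.055,-0.23,0],
  [0.066,-0.28,-0.01],
  [0.074,-0.315,-0.02],
  [0.077,-0.327,-0.03],
  [0.077,-0.327,-0.03],
  [0.077,-0.327,-0.03],
  [0.077,-0.327,-0.03],
], yaw=[0,0,0,0,0,0,0,0,0,0,0])

```text
clock: 5.82
eef_pos: [627.6, -79.7, 200.1]
eef_rot: [3.141, 0.001, 2.672]
wrist_force: [0.2, -0.3, 0.6]
finger_gap: 11.8
finger_force: 30.0
```

```bash
python3 - <<'E'
from h import *
c,s=snap('wrist','w3');print(s['eef_pos'],s['eef_rot'],s['finger_gap'])
E
```

```text
[627.58567351 -79.74206138 200.08861561] [3.14128478e+00 8.17680940e-04 2.67212825e+00] 11.798081932085235
```

View pics/w3.png

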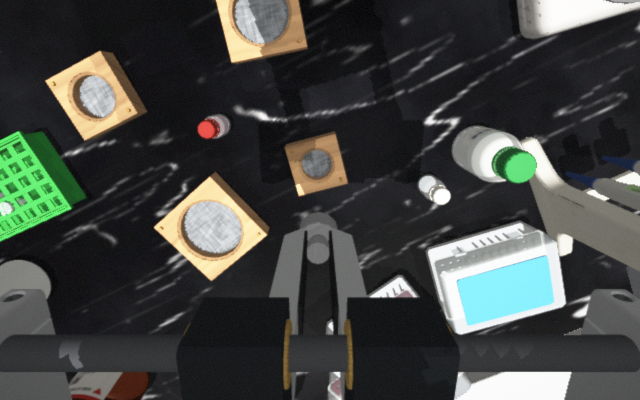

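The wrist view shows all four cases: 50 at (316,163), 200 at (262,18), 100 at (96,96) and 500 at (212,227). The vial is at (210,127), and the 50 g weight hangs straight at (317,245). I'll enlarge the cases in a mosaic to measure them.

```bash
python3 - <<'E'
from h import *
im=cv2.imread('pics/w3.png')
def cr(u,v): return cv2.resize(im[v:v+75,u:u+100],None,fx=4,fy=4,interpolation=cv2.INTER_CUBIC)
cv2.imwrite('pics/mos.png',np.vstack([np.hstack([cr(266,125),cr(212,0)]),np.hstack([cr(46,55),cr(162,190)])]))
E
```

```text
(no output)
```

View pics/mos.png

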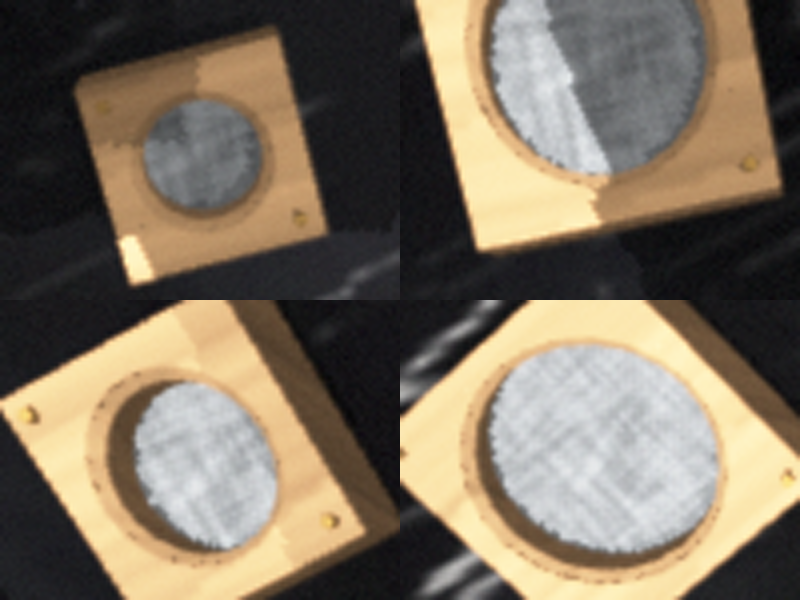

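```bash
python3 - <<'E'
from h import *
d=np.load('pics/w3.npy',allow_pickle=True).item();c,s=d['c'],d['s'];T=Tw(c,s)
for n,u,v in [('D',316.4,164.4),('C',90.9,95.9),('A',210.1,230.4)]: print(n,ray(c,u,v,22,T).round(1))
w=ray(c,317.5,242,200,T); print(w)
E
```

```text
D [622.  -79.2  22. ]
C [ 459.9 -246.2   22. ]
A [ 635.2 -217.5   22. ]
[627.62695998 -80.49684411 200.        ]
```

Request:
play_rows([
  [-0.002,0.001,-0.05],
  [-0.005,0.0015,-0.095],
  [-0.005,0.0015,-0.125],
  [-0.005,0.0015,-0.125],
  [-0.005,0.0015,-0.125],
  [-0.005,0.0015,-0.125],
], yaw=[0,0,0,0,0,0])

```text
clock: 6.62
eef_pos: [623.3, -79.4, 76.2]
eef_rot: [3.141, 0.003, 2.671]
wrist_force: [0.5, 0.1, -0.9]
finger_gap: 11.8
finger_force: 30.0
```

```bash
python3 - <<'E'
from h import *
c,s=snap('wrist','w4');print(s['eef_pos'])
cv2.imwrite('pics/w4c.png',cv2.resize(c['pixels'][130:310,220:420,::-1],None,fx=3,fy=3,interpolation=cv2.INTER_CUBIC))
T=Tw(c,s);Ti=np.linalg.inv(T)
for p in [(622.5,-79.3,22),(622.5,-79.3,8)]:
    q=Ti@np.array([*p,1]); print((q[0]/-q[2]*c['fx']+c['cx']-220)*3,(-q[1]/-q[2]*c['fy']+c['cy']-130)*3)
E
```

```text
[623.25166719 -79.39705668  76.2189688 ]
294.3445153352946 233.62381273915514
294.2882564998406 214.80761116182327
```

View pics/w4c.png

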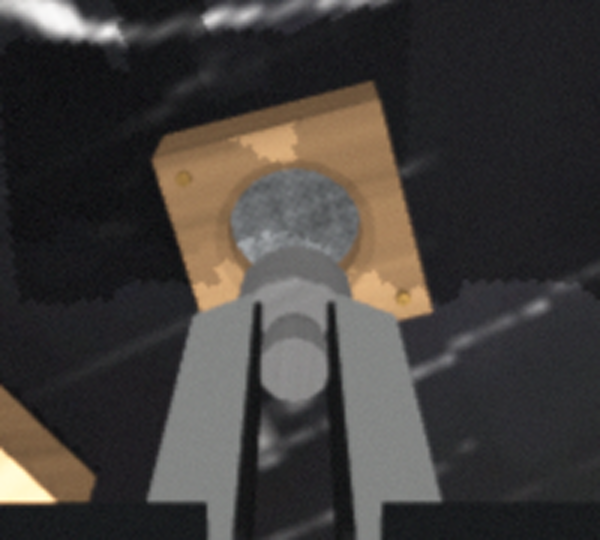

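The screw midpoint at (294,237) against the predicted (294,234) puts the 50 case within 1 mm of the aim. Lowering.

Request:
play_rows([
  [0.001,0,-0.02],
  [0.001,0,-0.035],
  [0.001,0,-0.04],
  [0.001,0,-0.042],
  [0.001,0,-0.044],
  [0.001,0,-0.045],
  [0.001,0,-0.0452],
  [0.001,0,-0.0452],
  [0.001,0,-0.0452],
  [0.001,0,-0.0452],
], yaw=[0,0,0,0,0,0,0,0,0,0])

```text
clock: 7.92
eef_pos: [623.6, -79.4, 29.4]
eef_rot: [3.141, 0.0, 2.671]
wrist_force: [0.6, 0.2, 0.3]
finger_gap: 11.8
finger_force: 30.0
```

Request:
play_rows([
  [0,0,-0.0005],
  [0,0,-0.0005],
  [0,0,-0.001],
  [0,0,-0.001],
  [0,0,-0.001],
  [0,0,-0.001],
], yaw=[0,0,0,0,0,0])

```text
clock: 8.68
eef_pos: [623.9, -79.3, 29.3]
eef_rot: [3.141, 0.001, 2.671]
wrist_force: [-2.6, 1.0, 8.3]
finger_gap: 11.9
finger_force: 30.0
```

Contact with the floor is 8 N. Release and rise.

Request:
play_rows([
  [0,0,0.0005],
  [0,0,0.0005],
  [0,0,0.0005],
  [0,0,0.0005],
  [0,0,0.0005],
], yaw=[0,0,0,0,0], hand=0.45)

```text
clock: 9.3
eef_pos: [623.4, -79.3, 28.7]
eef_rot: [-3.142, -0.0, 2.671]
wrist_force: [0.5, -0.2, -0.4]
finger_gap: 42.2
finger_force: 0.0
```

Request:
play_rows([
  [0,0,0.02],
  [0,0,0.06],
  [0,0,0.11],
  [0,0,0.15],
  [0,0,0.16],
  [0,0,0.16],
  [0,0,0.16],
], yaw=[0,0,0,0,0,0,0])

```text
clock: 10.18
eef_pos: [622.9, -79.2, 187.3]
eef_rot: [-3.141, -0.002, 2.671]
wrist_force: [-0.4, -0.6, 0.7]
finger_gap: 42.4
finger_force: 0.0
```

```bash
python3 - <<'E'
from h import *
c,s=snap('wrist','w5');print(s['eef_pos'])
cv2.imwrite('pics/w5c.png',cv2.resize(c['pixels'][:300,:400,::-1],None,fx=2,fy=2,interpolation=cv2.INTER_CUBIC))
E
```

```text
[622.94467971 -79.24947773 187.32698822]
```

View pics/w5c.png

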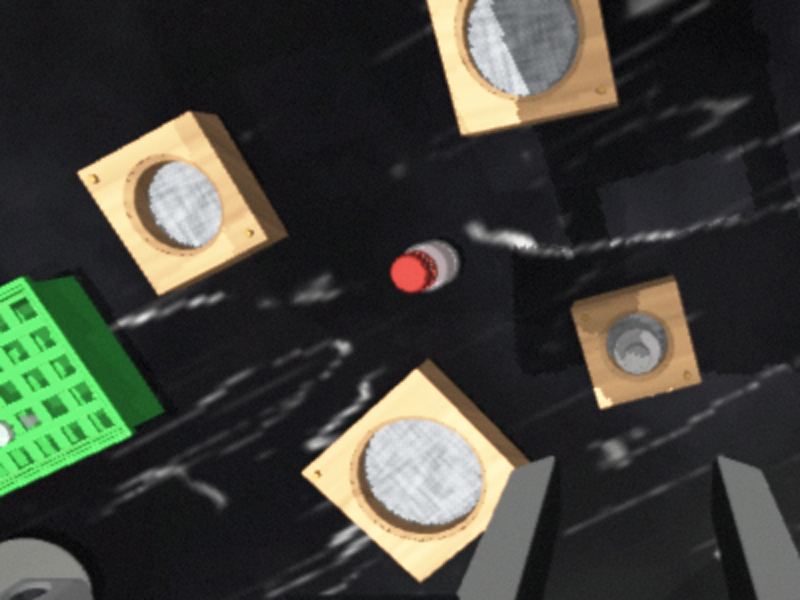

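The 50 g weight is seated in its case at (637,342) and the vial is still standing at (415,270). Back to the stack.

Request:
play_rows([
  [-0.005,0.03,0.02],
  [-0.017,0.08,0.03],
  [-0.03,0.13,0.03],
  [-0.042,0.18,0.03],
  [-0.053,0.23,0.03],
  [-0.063,0.28,0.02],
  [-0.07,0.315,0.01],
  [-0.073,0.3255,0.007],
  [-0.073,0.3255,0.007],
  [-0.073,0.3255,0.007],
  [-0.073,0.3255,0.007],
], yaw=[0,0,0,0,0,0,0,0,0,0,0])

```text
clock: 11.6
eef_pos: [550.9, 245.2, 196.1]
eef_rot: [3.141, 0.0, 2.669]
wrist_force: [0.2, -0.6, -0.4]
finger_gap: 42.5
finger_force: 0.0
```

```bash
python3 - <<'E'
from h import *
c,s=snap('wrist','w6');print(s['eef_pos'])
im=c['pixels'][:,:,::-1]
cv2.imwrite('pics/w6c.png',cv2.resize(im[120:250,240:400],None,fx=4.5,fy=4.5,interpolation=cv2.INTER_CUBIC))
T=Tw(c,s);Ti=np.linalg.inv(T)
for p in [(550.5,246,142),(550.5,246,90),(550.5,246,109),(550.5,246,128)]:
    q=Ti@np.array([*p,1]); print((q[0]/-q[2]*c['fx']+c['cx']-240)*4.5,(-q[1]/-q[2]*c['fy']+c['cy']-120)*4.5)
E
```

```text
[550.92290041 245.16326415 196.06425148]
356.80190721768054 396.19613238143006
355.76515532499593 304.6008695745229
356.10103822315966 334.275551189984
356.4838133302196 368.09307954417017
```

View pics/w6c.png

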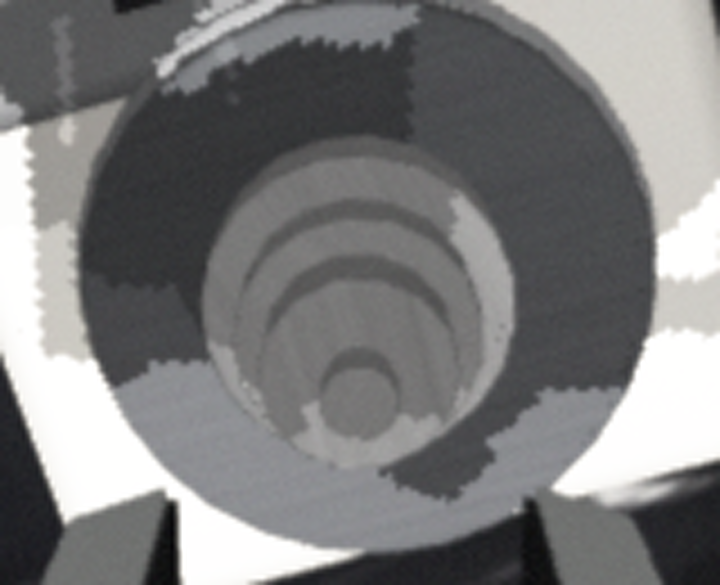

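The 100 g knob at (360,402) and the lower discs agree with the predicted axis to within 1 mm. Grip and lift.

Request:
play_rows([
  [0,0,-0.03],
  [0,0,-0.055],
  [0,0,-0.0655],
  [0,0,-0.0655],
  [0,0,-0.0655],
  [0,0,-0.0655],
  [0,0,-0.0655],
], yaw=[0,0,0,0,0,0,0])

```text
clock: 12.52
eef_pos: [550.6, 246.2, 130.7]
eef_rot: [3.141, 0.0, 2.671]
wrist_force: [-0.0, 0.0, 0.7]
finger_gap: 42.3
finger_force: 0.0
```

Request:
play_rows([
  [0,0,0],
  [0,0,0],
  [0,0,0],
  [0,0,0],
  [0,0,0],
  [0,0,0],
], yaw=[0,0,0,0,0,0], hand=0, force=40)

```text
clock: 13.28
eef_pos: [550.5, 246.2, 130.2]
eef_rot: [-3.142, -0.0, 2.671]
wrist_force: [-0.2, -0.2, -0.4]
finger_gap: 12.0
finger_force: 40.0
```

Request:
play_rows([
  [0,0,0.01],
  [0,0,0.02],
  [0,0,0.045],
  [0,0,0.08],
  [0,0,0.08],
], yaw=[0,0,0,0,0])

```text
clock: 13.9
eef_pos: [551.4, 246.5, 213.7]
eef_rot: [3.138, 0.004, 2.671]
wrist_force: [-0.8, 0.5, -1.9]
finger_gap: 11.6
finger_force: 40.0
```

```bash
cat >> h.py <<'E'
def felt(f,guess,D):
    d=np.load('pics/'+f+'.npy',allow_pickle=True).item();c,s=d['c'],d['s'];T=Tw(c,s);Ti=np.linalg.inv(T)
    def pr(P):
        q=Ti[:3,:3]@P.T+Ti[:3,3:]; return np.c_[q[0]/-q[2]*c['fx']+c['cx'],q[1]/q[2]*c['fy']+c['cy']]
    a=np.linspace(0,2*np.pi,90)
    def pred(x,y):
        r=D/2; ms=[]
        for z in(8,19):
            m=np.zeros((1600,2560),np.uint8)
            cv2.fillPoly(m,[np.int32(pr(np.c_[x+r*np.cos(a),y+r*np.sin(a),0*a+z])*4+2)],1);ms.append(m)
        return ms[0]&ms[1]
    def cen(m,k): 
        v,u=np.nonzero(m); return np.array([u.mean(),v.mean()])/k, len(u)/k/k
    hsv=cv2.cvtColor(c['pixels'],cv2.COLOR_RGB2HSV)
    g=((hsv[...,1]<45)&(hsv[...,2]>60)).astype(np.uint8)
    x,y=guess
    n,L,st,ce=cv2.connectedComponentsWithStats(g,connectivity=4)
    p,_=cen(pred(x,y),4); i=1+np.argmin(np.linalg.norm(ce[1:]-p,axis=1)+1e3*(st[1:,4]<80))
    o,ao=cen(L==i,1)
    for _ in range(4):
        p,ap=cen(pred(x,y),4); e=ray(c,*o,8,T)-ray(c,*p,8,T); x+=e[0];y+=e[1]
    return np.round([x,y,ao,ap],1)
E
python3 - <<'E'
from h import *
print('D w3',felt('w3',(623,-79),32)); 
for f in('w3','w5'): print(f,'C',felt(f,(461,-246),42),'A',felt(f,(635,-217),68))
E
```

```text
D w3 [622.3 -80.  615.  638.2]
w3 C [ 460.2 -246.5 1117.  1134.9] A [ 634.9 -218.2 2351.  2383.6]
w5 C [ 460.3 -246.4 1173.  1187.9] A [ 635.  -218.2 2458.  2487.8]
```

Request:
play_rows([
  [-0.005,-0.03,0],
  [-0.014,-0.08,0],
  [-0.024,-0.135,0],
  [-0.035,-0.19,0],
  [-0.045,-0.245,0],
  [-0.055,-0.3,0],
  [-0.065,-0.355,0],
  [-0.075,-0.41,-0.01],
  [-0.084,-0.46,-0.03],
  [-0.09,-0.4925,-0.06],
  [-0.09,-0.4925,-0.09],
  [-0.09,-0.4925,-0.11],
], yaw=[0,0,0,0,0,0,0,0,0,0,0,0])

```text
clock: 15.4
eef_pos: [459.6, -246.4, 98.3]
eef_rot: [3.141, -0.002, 2.67]
wrist_force: [0.8, 0.1, -1.3]
finger_gap: 11.6
finger_force: 40.0
```

Request:
play_rows([
  [0,0,-0.025],
  [0,0,-0.035],
  [0,0,-0.035],
  [0,0,-0.035],
  [0,0,-0.035],
], yaw=[0,0,0,0,0])

```text
clock: 16.02
eef_pos: [460.8, -246.5, 66.0]
eef_rot: [-3.141, 0.001, 2.671]
wrist_force: [-0.7, 0.1, -1.5]
finger_gap: 11.8
finger_force: 40.0
```

```bash
python3 - <<'E'
from h import *
c,s=snap('wrist','w7');print(s['eef_pos'],s['finger_gap'])
cv2.imwrite('pics/w7c.png',cv2.resize(c['pixels'][110:310,200:440,::-1],None,fx=2.5,fy=2.5,interpolation=cv2.INTER_CUBIC))
Ti=np.linalg.inv(Tw(c,s))
q=Ti@np.array([461,-246.9,22,1]); print((q[0]/-q[2]*c['fx']+c['cx']-200)*2.5,(-q[1]/-q[2]*c['fy']+c['cy']-110)*2.5)
E
```

```text
[ 460.78765095 -246.51342215   66.00416769] 11.827838676191243
295.4854617655249 261.1637891870134
```

View pics/w7c.png

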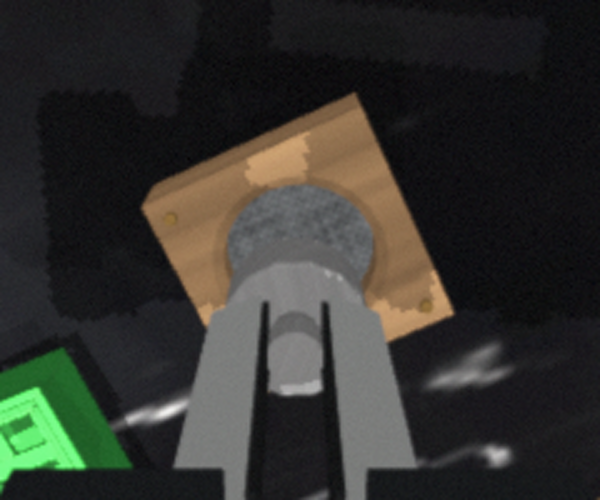

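The screw midpoint at (298,262) against the predicted (295,261) is within 1 mm. Lowering.

Request:
play_rows([
  [0,0.0005,-0.015],
  [0,0.0005,-0.026],
  [0,0.0005,-0.031],
  [0,0.0005,-0.033],
  [0,0.0005,-0.035],
  [0,0.0005,-0.036],
  [0,0.0005,-0.0365],
  [0,0.0005,-0.037],
  [0,0.0005,-0.037],
  [0,0.0005,-0.037],
  [0,0.0005,-0.037],
], yaw=[0,0,0,0,0,0,0,0,0,0,0])

```text
clock: 17.45
eef_pos: [460.7, -245.9, 29.1]
eef_rot: [3.142, 0.001, 2.671]
wrist_force: [-2.9, 3.0, 9.3]
finger_gap: 11.9
finger_force: 40.0
```

Request:
play_rows([
  [0,0,0.0005],
  [0,0,0.0005],
  [0,0,0.0005],
  [0,0,0.0005],
  [0,0,0.0005],
], yaw=[0,0,0,0,0], hand=0.45)

```text
clock: 18.08
eef_pos: [460.5, -245.8, 28.7]
eef_rot: [3.142, -0.0, 2.671]
wrist_force: [-0.1, -0.6, -0.8]
finger_gap: 42.1
finger_force: 0.0
```

Request:
play_rows([
  [0,0,0.02],
  [0,0,0.06],
  [0,0,0.11],
  [0,0,0.16],
  [0,0,0.17],
  [0,0,0.17],
  [0,0,0.17],
], yaw=[0,0,0,0,0,0,0])

```text
clock: 18.95
eef_pos: [460.0, -245.5, 197.0]
eef_rot: [3.141, -0.003, 2.671]
wrist_force: [0.1, -0.7, -0.8]
finger_gap: 42.3
finger_force: 0.0
```

```bash
python3 - <<'E'
from h import *
c,s=snap('wrist','w8');print(s['eef_pos'])
print('B',felt('w8',(471.5,-62),53),'A',felt('w8',(635,-218),68))
E
```

```text
[ 459.97453117 -245.53772828  197.04157906]
B [ 470.1  -60.8 1993.  2017.3] A [ 622.2 -229.4 3584.  2037.4]
```

Request:
play_rows([
  [0.005,0.03,0],
  [0.014,0.08,0],
  [0.024,0.135,0],
  [0.035,0.19,0],
  [0.045,0.245,0],
  [0.055,0.3,0],
  [0.065,0.355,0],
  [0.075,0.41,0],
  [0.084,0.46,-0.01],
  [0.09,0.485,-0.02],
  [0.09,0.492,-0.03],
  [0.09,0.492,-0.03],
], yaw=[0,0,0,0,0,0,0,0,0,0,0,0])

```text
clock: 20.5
eef_pos: [549.9, 245.5, 167.2]
eef_rot: [-3.14, -0.002, 2.671]
wrist_force: [-0.4, -0.6, 0.4]
finger_gap: 41.8
finger_force: 0.0
```

Request:
play_rows([
  [0,0,0],
  [0,0,-0.02],
  [0,0,-0.045],
  [0,0,-0.0575],
  [0,0,-0.0575],
  [0,0,-0.0575],
  [0,0,-0.0575],
], yaw=[0,0,0,0,0,0,0])

```text
clock: 21.38
eef_pos: [550.8, 246.2, 112.1]
eef_rot: [3.141, 0.001, 2.671]
wrist_force: [-0.4, -0.4, -0.1]
finger_gap: 42.6
finger_force: 0.0
```

Request:
play_rows([
  [0,0,0],
  [0,0,0],
  [0,0,0],
  [0,0,0],
  [0,0,0],
  [0,0,0],
], yaw=[0,0,0,0,0,0], hand=0, force=50)

```text
clock: 22.12
eef_pos: [550.5, 246.2, 111.3]
eef_rot: [3.141, 0.0, 2.671]
wrist_force: [-0.2, 0.5, 0.2]
finger_gap: 11.4
finger_force: 50.0
```

Request:
play_rows([
  [0,0,0.01],
  [0,0,0.02],
  [0,0,0.045],
  [0,0,0.08],
  [0,0,0.09],
  [0,0,0.09],
], yaw=[0,0,0,0,0,0])

```text
clock: 22.88
eef_pos: [550.5, 246.1, 201.2]
eef_rot: [3.141, 0.0, 2.671]
wrist_force: [-0.2, -0.2, -2.0]
finger_gap: 11.2
finger_force: 50.0
```

Request:
play_rows([
  [-0.006,-0.025,0],
  [-0.018,-0.07,0],
  [-0.032,-0.12,0],
  [-0.045,-0.175,0],
  [-0.06,-0.23,0],
  [-0.072,-0.275,0],
  [-0.08,-0.3,0],
  [-0.08,-0.307,0],
  [-0.08,-0.307,0],
  [-0.08,-0.307,0],
  [-0.08,-0.307,0],
], yaw=[0,0,0,0,0,0,0,0,0,0,0])

```text
clock: 24.25
eef_pos: [470.6, -60.1, 201.1]
eef_rot: [-3.142, -0.0, 2.672]
wrist_force: [0.3, -0.2, -2.0]
finger_gap: 11.1
finger_force: 50.0
```

```bash
python3 - <<'E'
from h import *
c,s=snap('wrist','w9');print(s['eef_pos'])
print('B',felt('w9',(470.5,-61),53))
E
```

```text
[470.60613847 -60.11501704 201.05534477]
B [ 469.9  -61.3 1718.  1775.6]
```

The case 200 measurement agrees with the aim. Lowering.

Request:
play_rows([
  [0,0,-0.04],
  [0,0,-0.09],
  [0,0,-0.13],
  [0,0,-0.145],
  [0,0,-0.145],
  [0,0,-0.145],
  [0,0,-0.155],
], yaw=[0,0,0,0,0,0,0])

```text
clock: 25.18
eef_pos: [471.6, -61.1, 47.5]
eef_rot: [3.141, 0.003, 2.671]
wrist_force: [-0.5, -0.1, -2.1]
finger_gap: 11.1
finger_force: 50.0
```

Request:
play_rows([
  [0,0,-0.006],
  [0,0,-0.011],
  [0,0,-0.014],
  [0,0,-0.016],
  [0,0,-0.017],
  [0,0,-0.0175],
  [0,0,-0.018],
  [0,0,-0.018],
  [0,0,-0.018],
  [0,0,-0.018],
], yaw=[0,0,0,0,0,0,0,0,0,0])

```text
clock: 26.42
eef_pos: [470.6, -60.9, 29.2]
eef_rot: [3.142, 0.0, 2.671]
wrist_force: [-6.3, 0.8, 13.0]
finger_gap: 11.5
finger_force: 50.0
```

Request:
play_rows([
  [0,0,0.0005],
  [0,0,0.0007],
  [0,0,0.0007],
  [0,0,0.0007],
  [0,0,0.0007],
], yaw=[0,0,0,0,0], hand=0.45)

```text
clock: 27.05
eef_pos: [470.5, -60.9, 28.9]
eef_rot: [-3.142, -0.0, 2.671]
wrist_force: [-0.8, -0.6, -0.3]
finger_gap: 42.6
finger_force: 0.0
```

Request:
play_rows([
  [0,0,0.02],
  [0,0,0.06],
  [0,0,0.11],
  [0,0,0.16],
  [0,0,0.17],
  [0,0,0.17],
], yaw=[0,0,0,0,0,0])

```text
clock: 27.8
eef_pos: [470.4, -60.8, 198.7]
eef_rot: [3.142, 0.0, 2.671]
wrist_force: [-0.4, 0.5, -1.4]
finger_gap: 42.3
finger_force: 0.0
```

Request:
play_rows([
  [0.006,0.025,0],
  [0.018,0.07,0],
  [0.032,0.12,0],
  [0.045,0.175,0],
  [0.06,0.23,0],
  [0.072,0.275,-0.01],
  [0.08,0.3,-0.03],
  [0.08,0.307,-0.05],
  [0.08,0.307,-0.06],
  [0.08,0.307,-0.06],
  [0.08,0.307,-0.06],
], yaw=[0,0,0,0,0,0,0,0,0,0,0])

```text
clock: 29.18
eef_pos: [550.9, 245.5, 139.8]
eef_rot: [3.141, 0.001, 2.67]
wrist_force: [-0.1, -0.3, 0.5]
finger_gap: 42.7
finger_force: 0.0
```

Request:
play_rows([
  [0,0,-0.015],
  [0,0,-0.035],
  [0,0,-0.0465],
  [0,0,-0.0465],
  [0,0,-0.0465],
  [0,0,-0.0465],
], yaw=[0,0,0,0,0,0])

```text
clock: 29.92
eef_pos: [550.6, 246.2, 92.8]
eef_rot: [3.141, 0.0, 2.671]
wrist_force: [0.3, 0.1, -0.6]
finger_gap: 42.0
finger_force: 0.0
```

Request:
play_rows([
  [0,0,0],
  [0,0,0],
  [0,0,0],
  [0,0,0],
  [0,0,0],
  [0,0,0],
], yaw=[0,0,0,0,0,0], hand=0, force=60)

```text
clock: 30.68
eef_pos: [550.6, 246.2, 92.5]
eef_rot: [3.141, 0.0, 2.671]
wrist_force: [-0.5, 1.6, -0.7]
finger_gap: 11.3
finger_force: 60.0
```

Request:
play_rows([
  [0,0,0.01],
  [0,0,0.03],
  [0,0,0.06],
  [0,0,0.1],
  [0,0,0.11],
  [0,0,0.11],
], yaw=[0,0,0,0,0,0])

```text
clock: 31.42
eef_pos: [550.3, 246.0, 201.9]
eef_rot: [-3.141, -0.0, 2.671]
wrist_force: [-0.0, -0.7, -5.1]
finger_gap: 11.2
finger_force: 60.0
```

5 N on the wrist, so the 500 g weight is held. On to case 500.

Request:
play_rows([
  [0.004,-0.025,0],
  [0.013,-0.07,0],
  [0.022,-0.12,0],
  [0.032,-0.175,0],
  [0.042,-0.23,0],
  [0.052,-0.285,0],
  [0.062,-0.34,0],
  [0.072,-0.395,0],
  [0.08,-0.44,0],
  [0.085,-0.464,0],
  [0.085,-0.464,0],
  [0.085,-0.464,0],
], yaw=[0,0,0,0,0,0,0,0,0,0,0,0])

```text
clock: 32.92
eef_pos: [635.1, -217.0, 200.9]
eef_rot: [-3.142, -0.002, 2.671]
wrist_force: [0.5, 0.3, -5.1]
finger_gap: 11.0
finger_force: 60.0
```

Request:
play_rows([
  [0,0,0],
  [0,0,0],
  [0,0,0],
], yaw=[0,0,0])

```text
clock: 33.3
eef_pos: [635.5, -217.5, 202.6]
eef_rot: [-3.142, 0.0, 2.671]
wrist_force: [-0.0, 0.1, -4.7]
finger_gap: 11.1
finger_force: 60.0
```

```bash
python3 - <<'E'
from h import *
c,s=snap('wrist','w10');print(s['eef_pos'])
print('A',felt('w10',(635,-218),68))
cv2.imwrite('pics/w10.png',c['pixels'][:,:,::-1])
E
```

```text
[ 635.50842435 -217.4910079   202.55842531]
A [  698.   -252.6 12729.   2403.9]
```

View pics/w10.png

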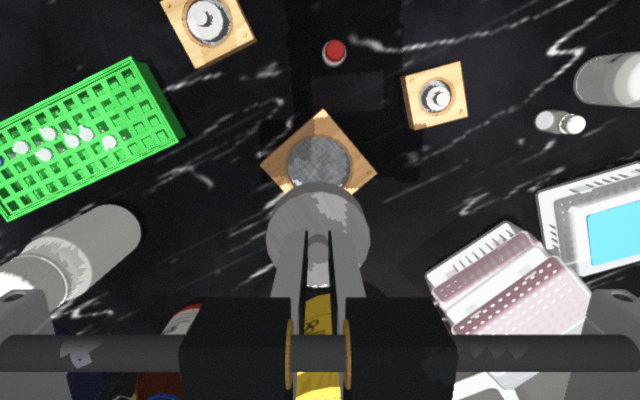

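The view shows 100 seated at (208,18), 50 at (436,96) and the vial standing at (333,52). The 500 weight is centred (x≈318) on its socket (x≈319). Lowering on the two earlier agreeing measurements.

Request:
play_rows([
  [0,0,-0.04],
  [0,0,-0.09],
  [0,0,-0.13],
  [0,0,-0.14],
  [0,0,-0.14],
  [0,0,-0.14],
  [0,0,-0.15],
], yaw=[0,0,0,0,0,0,0])

```text
clock: 34.22
eef_pos: [636.5, -218.3, 54.5]
eef_rot: [3.141, 0.004, 2.671]
wrist_force: [1.0, -0.1, -3.4]
finger_gap: 11.2
finger_force: 60.0
```

Request:
play_rows([
  [0,0,-0.006],
  [0,0,-0.011],
  [0,0,-0.014],
  [0,0,-0.016],
  [0,0,-0.0175],
  [0,0,-0.018],
  [0,0,-0.0185],
  [0,0,-0.019],
  [0,0,-0.019],
  [0,0,-0.019],
], yaw=[0,0,0,0,0,0,0,0,0,0])

```text
clock: 35.48
eef_pos: [635.5, -217.9, 34.5]
eef_rot: [-3.142, 0.0, 2.671]
wrist_force: [-5.8, 1.0, 5.2]
finger_gap: 10.9
finger_force: 60.0
```

Request:
play_rows([
  [0,0,0.0005],
  [0,0,0.0007],
  [0,0,0.0007],
  [0,0,0.0007],
  [0,0,0.0007],
], yaw=[0,0,0,0,0], hand=0.45)

```text
clock: 36.1
eef_pos: [635.5, -217.8, 34.1]
eef_rot: [3.142, 0.0, 2.671]
wrist_force: [0.1, -0.1, -0.0]
finger_gap: 42.4
finger_force: 0.0
```

Request:
play_rows([
  [0,0,0.02],
  [0,0,0.06],
  [0,0,0.11],
  [0,0,0.16],
  [-0.02,0.05,0.19],
  [-0.05,0.11,0.21],
  [-0.08,0.17,0.23],
  [-0.1,0.23,0.23],
  [-0.11,0.29,0.23],
  [-0.11,0.33,0.23],
  [-0.11,0.33,0.23],
  [-0.11,0.33,0.23],
], yaw=[0,0,0,0,0,0,0,0,0,0,0,0])

```text
clock: 37.6
eef_pos: [525.5, 111.7, 265.1]
eef_rot: [3.141, 0.001, 2.671]
wrist_force: [0.3, -0.2, 0.1]
finger_gap: 42.3
finger_force: 0.0
```

```bash
python3 - <<'E'
from h import *
c,s=snap('top','t2');w,_=snap('side','s2')
a=cv2.resize(c['pixels'][125:225,265:365,::-1],(400,400),interpolation=cv2.INTER_CUBIC)
b=cv2.resize(w['pixels'][165:245,290:390,::-1],(400,320),interpolation=cv2.INTER_CUBIC)
cv2.imwrite('pics/fin.png',np.hstack([a,np.vstack([b,np.zeros((80,400,3),np.uint8)])]));print(s['clock'],s['finger_gap'])
E
```

```text
37.6 42.29240156777761
```

View pics/fin.png

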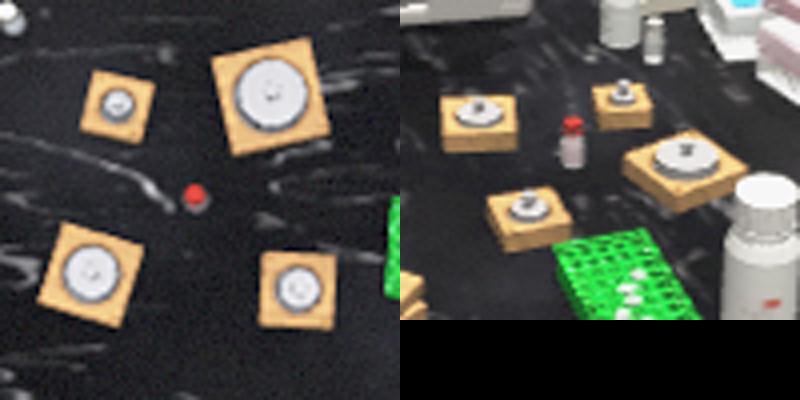

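All four weights sit flat in their own cases, and the vial is standing where it was at (195,197).

```bash
python3 -c "
from cell import manip; print(manip.sign_off())"
```

```text
the job is handed in; nothing more can be done
None
```

I took the four weights off the stack from smallest to largest, lowered each to the floor of its own case before letting go, and handed the job in at about 38 s; the final pictures show all four sitting flat and the vial still standing where it was.

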